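# Free the charging rest and put the field handset on charge

## Robot

A 6-joint arm with a two-finger parallel gripper is mounted at the origin on the work surface. World frame = base frame: x ahead of the robot, y to its left, z up, the work surface at z = 0. Lengths are in mm, angles in rad, forces in N, time in s.
With the tool pointing down it reaches from about 350 to 975 mm from the base axis. Payload 7.1 kg.
Tool frame: the origin (TCP) lies on the centre line of the jaws, within the pads' length; the fingertips stand 25 mm ahead of it and the grasp point (between the pads) lies 6 mm ahead of it (ctrl.nose_length is the distance from the TCP to the fingertips, in mm); x points along the fingers, y is the direction in which the jaws open and shut, and the axes are right-handed (so a half turn about x gives the same grasp; the last joint's range is limited). The gripper opens to 88 mm and grips with 3 to 60 N. Pads are 20 mm wide; open, the fingers measure 115 mm over their backs; the gripper's body (75 mm by 178 mm) begins 61 mm behind the grasp point.
Start: joints at [-1.136, 0.423, 1.63, -0, 1.089, -0.019], TCP at [274.004, -561.717, 215.475] pointing down, gripper open.
Joint ranges: [-3, 3], [-0.9, 2.11], [0.09, 2.58], [-1.31, 4.45], [0.11, 2.69], [-2.54, 2.54]. Speed limits (rad/s): [2.39, 2.39, 3.01, 3.14, 3.14, 3.14].

## Interface

Orientations are given as a rotation vector (axis times angle).
In Python, from workcell import ctrl gives the robot as it stands.
- The arm moves only by the tool arm_command, never from a script. Its argument "deltas" is a list of rows, each a list of 4 numbers: the shift along the tool's x, y, z in m, then the turn about the tool's x in rad. In form: [[tx, ty, tz, yaw], ...]. A call has 1 to 10 rows; each row shifts and turns the pose as measured when the row begins, along the tool's axes as they then stand; what a row does not reach is not made up. A row lasts 1/10 s, in which the tool goes at most 50 mm and 8.59 degrees, less where a joint would pass 70% of its speed; a pose out of reach is approached as far as the arm can. A call is refused whole if a number of a shift passes 0.05 or a number of a turn 0.15, either way. A call with a gripper value outside its range is refused whole. "hand" is the finger opening in m, from 0 to 0.0878, set as the call begins (left out, the last holds). The fingers move at their own pace and stop on an object; the grip force is fixed at half the most. Time passes only in rows, so rows that do not move let the fingers close. It gives the time, the measured TCP pose, the force and the opening at its end, in the units of the state.
- ctrl.get_obs(): the state, without advancing time (a new reading comes with each control period).
- ctrl.get_image(name): name is "scene" or "top" or "wrist"; returns the picture (400x640x3 uint8, red, green, blue); there is no depth.
- ctrl.get_calibration(name): a dict with "fx", "fy", "cx", "cy" (pixels), "R" (3x3) and "t" (3): a world point X has camera coordinates R X + t. Camera axes: x right, y down, z forward; pixel columns grow to the right and rows downward; lengths in mm; the calibration is good to about 2 mm. A picture is of the moment at which its call begins: read the wrist's pose just before it. get_calibration takes no time and is no camera call; for the wrist camera it gives the pose at the moment of the call.
- ctrl.close_job(): hands the job in, once; it reports no verdict.
The state is a dict: "t": time; "qpos": joint angles; "qvel": joint speeds; "joint_torque": joint torques, N m; "ee_pos": TCP position; "orientation": TCP orientation; "ft_force": force on the tool from outside, world axes, zero at the start; "moment": the same for the moment, N m; "width": finger opening in mm.
Only numpy, scipy, OpenCV 4.12 (cv2) and the standard library are available. Lean on these libraries where they do the work, as an engineer would, in place of code of your own. Each camera call takes 0.05 s, during which the arm holds its last target.

## Task

A battery pack has been left lying on the sloped charging rest. Clear it away by laying it in the open parts tray, then lay the field handset on the rest: screen up, antenna end uppermost, lying flat on the slope between the two side guides with its foot right down against the lip. Leave the mug and the optical level where they are.

Things in the scene. Friction and masses are not known exactly. Their poses are not given: they have to be found in the camera images.
- rest_face: Bare sloped aluminium plate of the fixed charging rest, 198 x 110 mm, rising away from the robot at 30 degrees. Origin: on the plate's upper surface at the inner face of the lip, midway across, 35 mm above the bench. x points up the slope, y level across the plate, z square off the plate (up and towards the robot). The plate spans x -8 to +190 mm.
- rest_lip (a point): Middle of the top edge of the lip across the plate's low end; same axes as the plate. The lip is 14 mm high off the plate and 8 mm thick. Two side guides, 12 mm high, run from the lip only 25 mm up the slope, 80 mm apart between inner faces and centred; above them the plate is bare.
- battery_mid (a point): Centre of the battery pack, a plain grey block 100 x 46 x 32 mm (along its x, y, z), with one black band round it. 0.15 to 0.3 kg. It starts lying on the charging rest with one end against the lip, its length (x) up the slope, its centre 16 mm off the plate, up to 12 mm off the plate's middle line.
- handset_mid (a point): Centre of the field handset's housing, a black block 170 x 62 x 34 mm (along its x, y, z) with screen and keys on its top (+z) face; a rubber antenna stub 16 mm thick and 26 mm long sticks out of the +x (head) end, 18 mm to +y. 0.3 to 0.5 kg. It starts lying flat on the bench, screen up, centre 17 mm above the bench, to the left or right of the rest.
- handset_foot (a point): Centre of the handset's foot end face (the end without the antenna, with the keys near it), 85 mm from the housing's centre along -x; same axes as the handset.
- tray: Open white plastic parts tray fixed on the bench on the other side of the rest from the handset, 220 x 170 mm outside (x, y), 30 mm high, walls and floor 5 mm thick. Origin: centre of its underside, on the bench.
- mug_mid (a point): Centre of a white mug, 80 mm across and 90 mm high (bystander).
- level_mid (a point): An optical level: grey body with a black telescope 150 mm long on a round foot, about 102 mm high in all (bystander); the point lies 50 mm above the bench on its foot's axis.
Not all that is in view belongs to the job. Of the things that look like the part that bears handset_mid, the middle-sized one is meant.

How it is judged (in metres and radians):
On the way:
1. the battery pack lies in the parts tray, let go (x of battery_mid in the frame of tray between -0.095 and 0.095 m and y of battery_mid in the frame of tray between -0.072 and 0.072 m and height (world z) of battery_mid below 0.04 m and linear speed of battery below 0.02 m/s and contact force between the fingers and battery below 0.1 N), for 0.2 s.
At the end, for the whole second after the job is handed in: Battery at rest in the tray, centre inside its walls and under 40 mm above the bench. Handset at rest on the rest, screen and antenna end up: foot within 6 mm of the lip, centre within 12 mm of the middle line and 12-23 mm off the plate, turned under 0.12 rad, flat within 0.1 rad (x of battery_mid in the frame of tray between -0.095 and 0.095 m and y of battery_mid in the frame of tray between -0.072 and 0.072 m and height (world z) of battery_mid below 0.04 m and linear speed of each of battery, handset below 0.02 m/s and x of handset_foot in the frame of rest_face below 0.006 m and y of handset_mid in the frame of rest_face between -0.012 and 0.012 m and z of handset_mid in the frame of rest_face between 0.012 and 0.023 m and angle between the x axis of handset_mid and the x axis of rest_face, either way round below 0.12 rad and angle between the z axis of handset_mid and the z axis of rest_face, either way round below 0.1 rad and angle between handset_mid's own z axis and vertical below 0.9 rad); the robot touches nothing.
It fails at once if the mug is moved more than 30 mm (distance of mug_mid from where it was at the start of the episode above 0.03 m).
It fails at once if the optical level is moved more than 30 mm (distance of level_mid from where it was at the start of the episode above 0.03 m).
It also fails if it takes over 51 s, if anything falls off the work surface, if the arm or the gripper's body presses on something with over 40 N, if the wrist force passes 120 N, or if a joint passes its speed limit or range.

## Working session

There is one attempt and no reset: what is moved stays moved. The work goes in short steps, Python scripts to look and compute and a tool call to move; the robot and the scene stay as the last step left them, time stands still between calls to the robot, and variables do not carry over. Pictures are saved under pics/ and viewed, and the job is handed in when it is done.

Besides the shell and the picture viewer there is one more tool, called after "Request:" by a JSON object that holds its "name" and its "arguments", one argument or row to a line. arm_command: Moves the arm, as the interface text tells. Its arguments: {"type":"object","properties":{"deltas":{"type":"array","items":{"type":"array","items":{"type":"number"}}},"hand":{"type":"number"}},"required":["deltas"]}

```bash
ls; mkdir -p pics
python3 - <<'E'
from workcell import ctrl
import cv2
print(ctrl.get_obs()); print(ctrl.nose_length)
for n in("scene","top","wrist"):
    c=ctrl.get_calibration(n); print(n,c)
    cv2.imwrite(f"pics/{n}0.png",ctrl.get_image(n)[:,:,::-1])
E
```

```text
pics
{'t': 0.0, 'qpos': array([-1.13598104e+00,  4.23793158e-01,  1.63070047e+00, -1.21257468e-05,
        1.08860820e+00, -1.89887007e-02]), 'qvel': array([-2.53362028e-03, -2.04755284e-03, -4.92935437e-04,  3.52107523e-05,
       -1.63639220e-03, -5.26630955e-04]), 'joint_torque': array([-1.42357883e-03, -5.44630587e+01, -2.73669469e+01,  6.41439599e-02,
        2.25898437e-02, -9.70142742e-05]), 'ee_pos': array([ 273.77640509, -561.20670652,  214.72737194]), 'orientation': array([ 1.96968936,  0.45632924, -1.97034045]), 'ft_force': array([ 0.12275649,  0.80307213, -0.26865377]), 'moment': array([-0.01353271, -0.02407906, -0.06028747]), 'width': 87.80081276425271}
25.0
scene {'fx': 424.4676428648823, 'fy': 424.4676428648823, 'cx': 318.9332930867508, 'cy': 200.29303267412632, 'R': array([[ 0.87589191,  0.48245421,  0.00716297],
       [ 0.39619571, -0.71065867, -0.58137185],
       [-0.27539486,  0.51205683, -0.81360646]]), 't': array([-507.99442253,  -85.04734916, 1578.3490342 ])}
top {'fx': 460.9021697516092, 'fy': 460.9021697516092, 'cx': 310.3963727105609, 'cy': 202.72853768221088, 'R': array([[ 1.90829491e-02, -9.99817585e-01,  7.98121189e-04],
       [-9.92810025e-01, -1.90435359e-02, -1.18176134e-01],
       [ 1.18169776e-01,  1.46276644e-03, -9.92992328e-01]]), 't': array([  98.15385372,  534.23829014, 1178.56847754])}
wrist {'fx': 342.6552282887685, 'fy': 342.6552282887685, 'cx': 321.10675295542177, 'cy': 198.39767340553723, 'R': array([[ 0.43798694, -0.89897878, -0.00214326],
       [-0.8637428 , -0.42147836,  0.27623246],
       [-0.24923045, -0.11913498, -0.96108846]]), 't': array([-624.65482564,  -35.20034144,  391.69151983])}
```

View pics/top0.png

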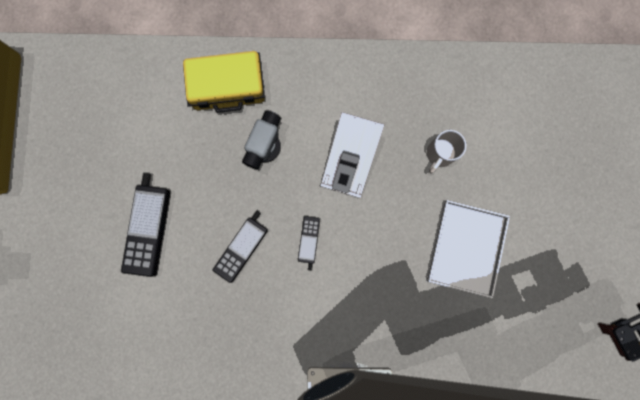

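View pics/scene0.png

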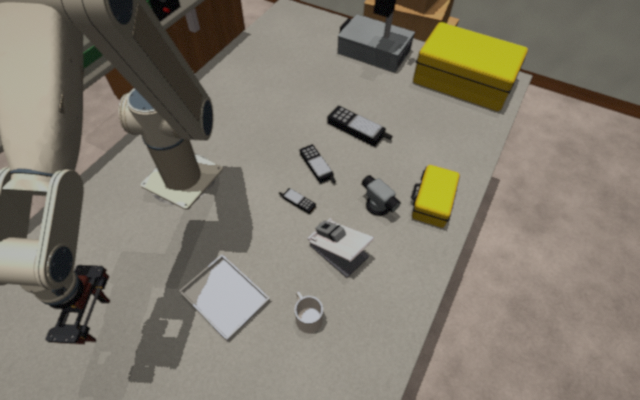

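View pics/wrist0.png

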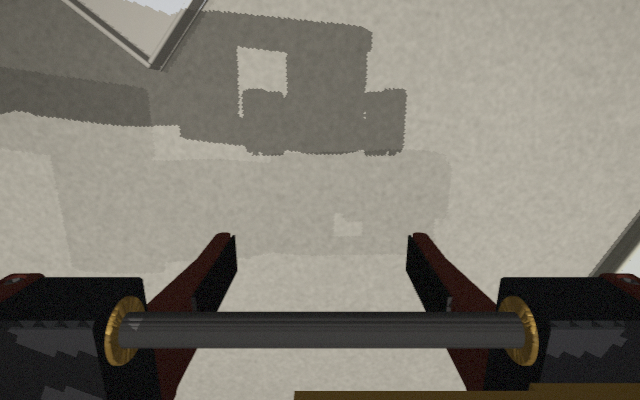

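The top view shows three handset-like parts at (147,230), (240,247) and (310,240), and the middle-sized one is at (240,247). The rest is at (350,155) with the battery on its low half, the tray at (468,248), the mug at (447,148) and the level at (263,140). I'll zoom in to measure.

Run:
```python
import cv2
im=cv2.imread("pics/top0.png")
cv2.imwrite("pics/zA.png",cv2.resize(im[105:205,305:405],None,fx=6,fy=6,interpolation=cv2.INTER_CUBIC))
cv2.imwrite("pics/zB.png",cv2.resize(im[200:290,195:285],None,fx=6,fy=6,interpolation=cv2.INTER_CUBIC))
```

```text
(no output)
```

View pics/zA.png

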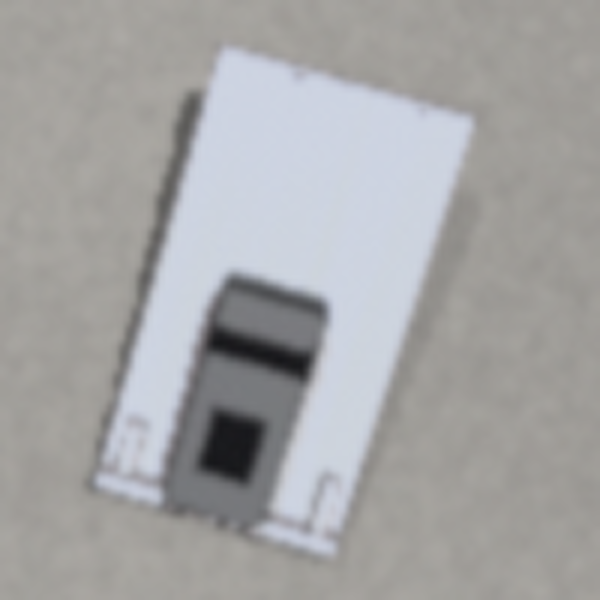

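View pics/zB.png

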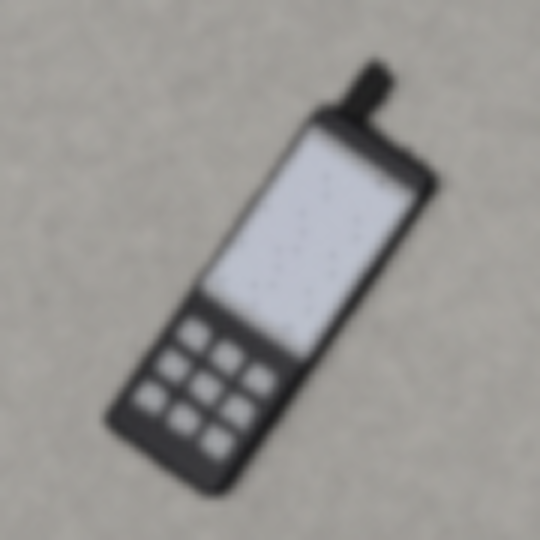

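```bash
cat > h.py <<'E'
from workcell import ctrl
import numpy as np, cv2
from scipy.spatial.transform import Rotation as Ro
def ray(c,px,z):
    px=np.asarray(px,float).reshape(-1,2)
    d=np.c_[(px[:,0]-c["cx"])/c["fx"],(px[:,1]-c["cy"])/c["fy"],np.ones(len(px))]@c["R"]
    o=-c["R"].T@c["t"]; z=np.broadcast_to(z,len(px))
    return o+d*((z-o[2])/d[:,2])[:,None]
def proj(c,X):
    p=np.atleast_2d(X)@c["R"].T+c["t"]; return np.c_[c["fx"]*p[:,0]/p[:,2]+c["cx"],c["fy"]*p[:,1]/p[:,2]+c["cy"]]
def state():
    o=ctrl.get_obs(); R=Ro.from_rotvec(o["orientation"]).as_matrix()
    return o,R
E
python3 - <<'E'
from h import *
np.set_printoptions(precision=1,suppress=True)
c=ctrl.get_calibration("top")
print("cam",-c["R"].T@c["t"])
p=ray(c,[(343,112.5),(383.8,125),(320.8,185.8),(360.8,197.5)],[130,130,43.1,43.1]);print(p)
u=(p[0]+p[1]-p[2]-p[3])/2;print("up",u,np.degrees(np.arctan2(u[1],u[0])),np.linalg.norm(u[:2]))
v=p[0]-p[1];print(np.linalg.norm(v),np.degrees(np.arctan2(-v[0],v[1])));v=p[2]-p[3];print(np.linalg.norm(v),np.degrees(np.arctan2(-v[0],v[1])))
h=np.array([(107,420),(218,493),(320,108),(438,183)])/6+[195,200]
q=ray(c,h,34);print(q); print("hand ctr",q.mean(0));d=(q[2]+q[3]-q[0]-q[1])/2;print(np.linalg.norm(d),np.degrees(np.arctan2(d[1],d[0])),np.linalg.norm(q[0]-q[1]))
t=ray(c,[(446,201),(508,215),(491,296),(428,280)],30);print(t,t.mean(0))
b=np.array([(238,280),(328,305),(163,500),(255,530)])/6+[305,105]
# battery top-face: head end x=100, foot x=0, z=32 off plate
print(ray(c,b,[35+50+27.7,35+50+27.7,35+27.7,35+27.7]))
o,R=state();print(R)
E
```

```text
cam [ 389.3  106.6 1233.4]
[[746.4  32.  130. ]
 [716.6 -68.7 130. ]
 [575.9  82.   43.1]
 [547.1 -22.6  43.1]]
up [169.9 -48.   86.9] -15.778303143068111 176.59129752706775
105.02397467725373 -16.46679253633739
108.56064094411006 -15.39324367974666
[[352.7 356.2  34. ]
 [322.7 307.4  34. ]
 [488.7 269.5  34. ]
 [457.1 217.2  34. ]]
hand ctr [405.3 287.6  34. ]
161.55322163157308 -33.184177589960626 57.32160248119695
[[ 543.9 -248.3   30. ]
 [ 510.  -410.3   30. ]
 [ 300.2 -360.    30. ]
 [ 337.7 -198.6   30. ]] [ 422.9 -304.3   30. ]
[[651.8  25.6 112.7]
 [642.  -11.6 112.7]
 [566.9  53.1  62.7]
 [554.6  13.6  62.7]]
[[-0.   0.4 -0.9]
 [ 0.  -0.9 -0.4]
 [-1.  -0.  -0. ]]
```

```bash
cat >> h.py <<'E'
def plan(goal,jaw,step=45,turn=None):
    """rows for TCP goal (mm), jaw heading (deg, world)"""
    o,R=state(); p=o["ee_pos"].copy(); j=np.degrees(np.arctan2(R[1,1],R[0,1]))
    d=np.array(goal)-p; a=jaw-j
    if turn is None: a=(a+180)%360-180
    n=max(int(np.ceil(np.linalg.norm(d)/step)),int(np.ceil(abs(a)/8.3)),1)
    print("t %.2f at"%o["t"],p.round(1),"jaw %.1f"%j,"w %.1f"%o["width"],"F",o["ft_force"].round(1),"q",o["qpos"].round(2),"d",d.round(1),"turn %.1f n %d"%(a,n))
    rows=[]
    for i in range(n):
        l=R.T@(d/n); rows.append([round(float(x)/1000,4) for x in l]+[round(float(-np.radians(a/n)),3)])
        R=R@Ro.from_rotvec([-np.radians(a/n),0,0]).as_matrix()
    for i in range(0,n,10): print(str(rows[i:i+10]).replace(" ",""))
E
python3 - <<'E'
from h import *
plan([608.6,18.8,200],74.2)
E
```

```text
t 0.15 at [ 273.8 -561.4  214.9] jaw -64.0 w 88.0 F [ 1.  -0.5  0.5] q [-1.14  0.42  1.63 -0.    1.09 -0.02] d [334.8 580.2 -14.9] turn 138.2 n 17
[[0.0009,-0.022,-0.0327,-0.142],[0.0009,-0.0172,-0.0354,-0.142],[0.0009,-0.012,-0.0375,-0.142],[0.0009,-0.0066,-0.0388,-0.142],[0.0009,-0.001,-0.0394,-0.142],[0.0009,0.0046,-0.0391,-0.142],[0.0009,0.01,-0.0381,-0.142],[0.0009,0.0153,-0.0363,-0.142],[0.0009,0.0203,-0.0338,-0.142],[0.0009,0.0249,-0.0306,-0.142]]
[[0.0009,0.0289,-0.0267,-0.142],[0.0009,0.0324,-0.0224,-0.142],[0.0009,0.0353,-0.0176,-0.142],[0.0009,0.0374,-0.0124,-0.142],[0.0009,0.0388,-0.007,-0.142],[0.0009,0.0394,-0.0014,-0.142],[0.0009,0.0392,0.0042,-0.142]]
```

Request:
{"name": "arm_command", "arguments": {
  "deltas": [
    [0.001,-0.022,-0.033,-0.142],
    [0.001,-0.017,-0.035,-0.142],
    [0.001,-0.012,-0.0375,-0.142],
    [0.001,-0.007,-0.039,-0.142],
    [0.001,-0.001,-0.039,-0.142],
    [0.001,0.005,-0.039,-0.142],
    [0.001,0.01,-0.038,-0.142],
    [0.001,0.015,-0.036,-0.142],
    [0.001,0.02,-0.034,-0.142],
    [0.001,0.025,-0.031,-0.142]
  ]
}}

```text
t: 1.15
ee_pos: [466.0, -207.4, 202.7]
orientation: [0.948, 1.357, -0.948]
ft_force: [0.9, -0.7, -0.2]
width: 88.0
```

Run:
```python
from h import *
plan([608.6,18.8,200],74.2)
```

```text
t 1.15 at [ 466.  -207.4  202.7] jaw 20.1 w 88.0 F [ 0.9 -0.7 -0.2] q [-0.44  0.27  1.89  0.    0.98 -0.79] d [142.6 226.2  -2.7] turn 54.1 n 7
[[0.0004,0.0302,-0.0234,-0.135],[0.0004,0.0331,-0.0191,-0.135],[0.0004,0.0354,-0.0145,-0.135],[0.0004,0.037,-0.0096,-0.135],[0.0004,0.0379,-0.0045,-0.135],[0.0004,0.0382,0.0006,-0.135],[0.0004,0.0378,0.0058,-0.135]]
```

Request:
{"name": "arm_command", "arguments": {
  "deltas": [
    [0,0.03,-0.023,-0.135],
    [0,0.033,-0.019,-0.135],
    [0,0.035,-0.0145,-0.135],
    [0,0.037,-0.0096,-0.135],
    [0,0.038,-0.0045,-0.135],
    [0,0.038,0.0006,-0.135],
    [0,0.038,0.0058,-0.135],
    [0,0,0,0]
  ]
}}

```text
t: 1.95
ee_pos: [608.9, 35.8, 201.4]
orientation: [0.179, 1.566, -0.177]
ft_force: [0.1, -1.5, 0.4]
width: 88.2
```

Run:
```python
from h import *
plan([608.6,18.8,200],74.2)
np.save("cw1.npy",ctrl.get_calibration("wrist"),allow_pickle=True)
cv2.imwrite("pics/w1.png",ctrl.get_image("wrist")[:,:,::-1])
```

```text
t 1.95 at [608.9  35.8 201.4] jaw 77.0 w 88.2 F [ 0.1 -1.5  0.4] q [ 0.04  0.42  1.67  0.    1.05 -1.31] d [ -0.3 -17.   -1.4] turn -2.8 n 1
[[0.0013,-0.0166,0.0035,0.049]]
```

View pics/w1.png

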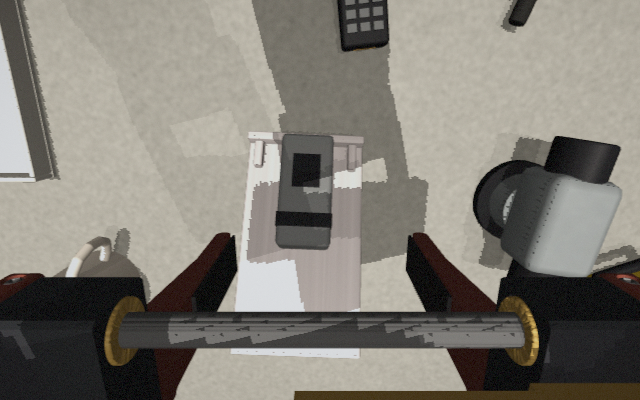

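The wrist view shows the rest with its lip at row ~135, columns 248–363. Its top corners are at (231,354) and (359,357), and the battery foot corners are at (285,136) and (333,137).

Run:
```python
from h import *
np.set_printoptions(precision=1,suppress=True)
c=np.load("cw1.npy",allow_pickle=True).item()
im=cv2.imread("pics/w1.png"); cv2.imwrite("pics/zC.png",cv2.resize(im[120:260,220:390],None,fx=4.5,fy=4.2,interpolation=cv2.INTER_CUBIC))
print(-c["R"].T@c["t"])
p=ray(c,[(248.5,132.5),(364,137),(231,354),(359,357.5)],[43.1,43.1,130,130]);print(p)
for a,b in((0,1),(2,3)):
  v=p[b]-p[a]; print(np.linalg.norm(v),np.degrees(np.arctan2(v[1],v[0])))
u=p[2]+p[3]-p[0]-p[1];print(np.degrees(np.arctan2(u[1],u[0])))
print(ray(c,[(285,136),(333,137)],62.7),ray(c,[(277.5,240),(329,241)],112.7))
```

```text
[534.6  51.1 371.6]
[[546.9 -21.6  43.1]
 [575.6  83.9  43.1]
 [716.8 -68.4 130. ]
 [744.6  35.8 130. ]]
109.36330059536473 74.76635599865877
107.79909052556664 75.02243328494974
-15.652323768334565
[[556.4  13.6  62.7]
 [566.9  55.   62.7]] [[632.4  -7.5 112.7]
 [642.8  33.1 112.7]]
```

View pics/zC.png

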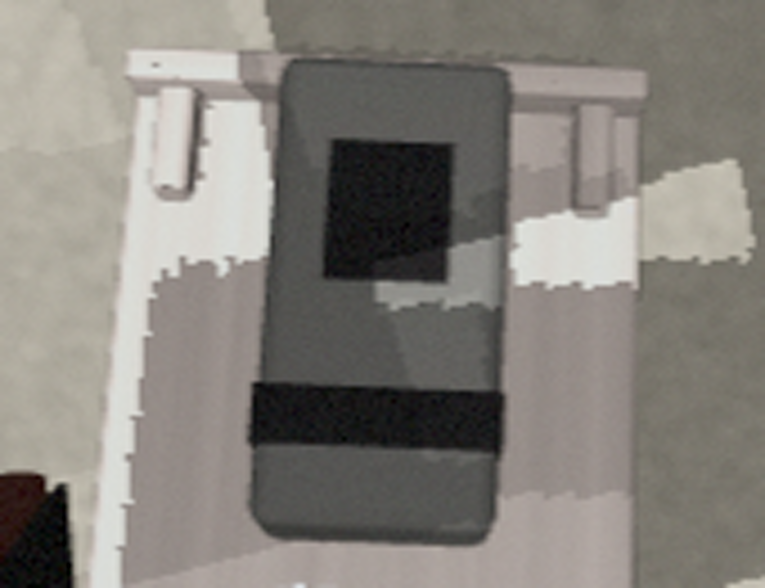

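Run:
```python
from h import *
plan([608.3,21.2,125],74.7,step=40)
```

```text
t 2.00 at [607.6  34.2 201.1] jaw 76.8 w 87.6 F [ 0.3 -0.2  0.3] q [ 0.04  0.42  1.68  0.    1.05 -1.31] d [  0.7 -13.  -76.1] turn -2.1 n 2
[[0.038,-0.0063,0.002,0.018],[0.038,-0.0062,0.0021,0.018]]
```

Request:
{"name": "arm_command", "arguments": {
  "deltas": [
    [0.03,-0.006,0.002,0.018],
    [0.03,-0.006,0.002,0.018],
    [0.01,0,0,0],
    [0,0,0,0]
  ]
}}

```text
t: 2.4
ee_pos: [607.0, 19.0, 129.8]
orientation: [0.215, 1.564, -0.215]
ft_force: [-0.1, 0.7, 0.4]
width: 87.9
```

Run:
```python
from h import *
plan([608.3,21.2,92],74.7,step=40)
```

```text
t 2.40 at [607.   19.  129.8] jaw 74.3 w 87.9 F [-0.1  0.7  0.4] q [ 0.01  0.51  1.72  0.    0.92 -1.29] d [  1.3   2.2 -37.8] turn 0.4 n 1
[[0.0378,0.0025,0.0008,-0.007]]
```

Request:
{"name": "arm_command", "arguments": {
  "deltas": [
    [0.02,0.002,0.001,-0.006],
    [0.012,0,0,0],
    [0.005,0,0,0],
    [0,0,0,0]
  ]
}}

```text
t: 2.8
ee_pos: [609.6, 19.1, 95.2]
orientation: [0.213, 1.561, -0.212]
ft_force: [-0.4, -0.6, 0.0]
width: 88.0
```

Run:
```python
from h import *
plan([608.3,21.2,92],74.7,step=40)
```

```text
t 2.80 at [609.6  19.1  95.2] jaw 74.5 w 88.0 F [-0.4 -0.6  0. ] q [ 0.01  0.56  1.74  0.    0.85 -1.29] d [-1.3  2.1 -3.2] turn 0.2 n 1
[[0.0032,0.0016,-0.0018,-0.004]]
```

Request:
{"name": "arm_command", "arguments": {
  "deltas": [
    [0.003,0.0015,0,0],
    [0,0,0,0],
    [0,0,0,0],
    [0,0,0,0],
    [0,0,0,0],
    [0,0,0,0]
  ],
  "hand": 0.03
}}

```text
t: 3.4
ee_pos: [611.9, 20.9, 95.2]
orientation: [0.213, 1.557, -0.212]
ft_force: [-0.4, -1.2, -0.3]
width: 43.3
```

Run:
```python
from h import *
plan([608.3,21.2,200],74.7,step=40)
```

```text
t 3.40 at [611.9  20.9  95.2] jaw 74.5 w 43.3 F [-0.4 -1.2 -0.3] q [ 0.01  0.56  1.73  0.    0.85 -1.29] d [ -3.6   0.3 104.8] turn 0.2 n 3
[[-0.0349,-0.0002,-0.0011,-0.001],[-0.0349,-0.0002,-0.0011,-0.001],[-0.0349,-0.0002,-0.0011,-0.001]]
```

Request:
{"name": "arm_command", "arguments": {
  "deltas": [
    [0,0,0,0],
    [0,0,0,0]
  ]
}}

```text
t: 3.6
ee_pos: [611.9, 20.9, 95.3]
orientation: [0.213, 1.557, -0.212]
ft_force: [0.7, 0.5, 0.4]
width: 30.3
```

Run:
```python
from h import *
cv2.imwrite("pics/w2.png",ctrl.get_image("wrist")[:,:,::-1])
```

```text
(no output)
```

View pics/w2.png

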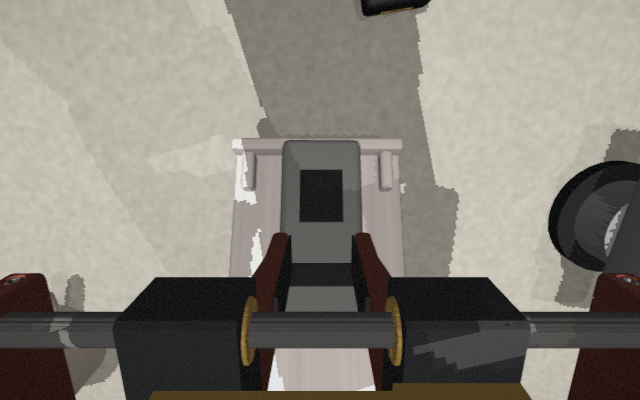

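Run:
```python
from h import *
np.set_printoptions(precision=1,suppress=True)
o,R=state();c=ctrl.get_calibration("wrist")
print(o["width"],o["ee_pos"],R)
for w in (15,23):
  for dx in(6,25): print(w,dx,proj(c,[o["ee_pos"]+R@[dx,s*w,0] for s in(-1,1)]))
im=cv2.imread("pics/w2.png"); cv2.imwrite("pics/zD.png",cv2.resize(im[130:330,220:420],None,fx=3,fy=3,interpolation=cv2.INTER_CUBIC))
```

```text
30.35823290360399 [611.9  20.9  95.2] [[ 0.   0.3  1. ]
 [ 0.   1.  -0.3]
 [-1.   0.   0. ]]
15 6 [[296.9 243.1]
 [351.  243.1]]
15 25 [[299.1 230.6]
 [348.4 230.6]]
23 6 [[282.5 243.1]
 [365.4 243.1]]
23 25 [[285.9 230.6]
 [361.5 230.6]]
```

View pics/zD.png

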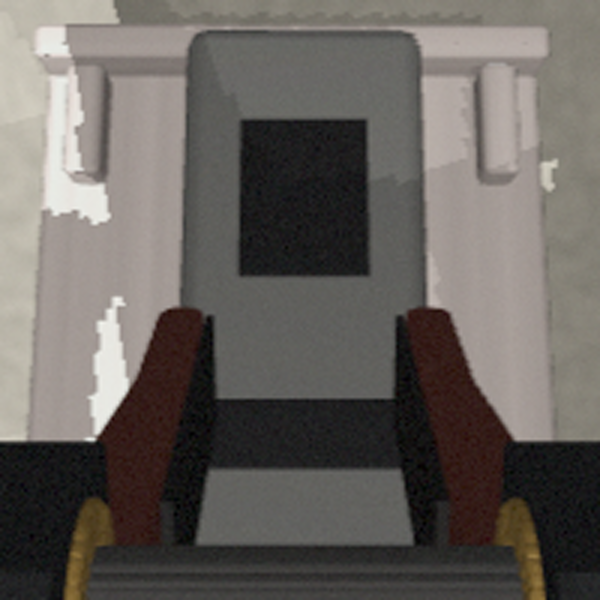

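Run:
```python
from h import *
np.set_printoptions(precision=1,suppress=True)
o,R=state();c=ctrl.get_calibration("wrist")
C=-c["R"].T@c["t"]; print("cam in tool",R.T@(C-o["ee_pos"]))
for w in (15,20,23,44):
  for dx in(6,25):
   for z in (-10,10): print(w,dx,z,proj(c,[o["ee_pos"]+R@[dx,s*w,z] for s in(-1,1)]).ravel())
```

```text
cam in tool [-170.1   -1.6  -76.2]
15 6 -10 [296.6 226.2 351.4 226.2]
15 6 10 [297.3 259.6 350.6 259.5]
15 25 -10 [298.7 215.  348.7 215. ]
15 25 10 [299.3 245.8 348.  245.7]
20 6 -10 [287.4 226.2 360.5 226.2]
20 6 10 [288.4 259.6 359.4 259.5]
20 25 -10 [290.4 215.  357.  215. ]
20 25 10 [291.2 245.8 356.1 245.7]
23 6 -10 [282.  226.2 366.  226.2]
23 6 10 [283.1 259.6 364.8 259.5]
23 25 -10 [285.4 215.  362.  215. ]
23 25 10 [286.4 245.8 361.  245.7]
44 6 -10 [243.6 226.2 404.4 226.1]
44 6 10 [245.8 259.6 402.  259.5]
44 25 -10 [250.5 215.1 397.  215. ]
44 25 10 [252.3 245.8 395.  245.7]
```

Run:
```python
from h import *
np.set_printoptions(precision=1,suppress=True)
o,R=state();c=ctrl.get_calibration("scene")
im=ctrl.get_image("scene")[:,:,::-1].copy()
p=proj(c,[o["ee_pos"]+R@[dx,s*15,0] for s in(-1,1) for dx in (0,25)]); print(p)
x,y=p.mean(0).astype(int)
cv2.imwrite("pics/s2.png",cv2.resize(im[y-60:y+60,x-70:x+70],None,fx=5,fy=5,interpolation=cv2.INTER_CUBIC)); print(x-70,y-60)
t=ctrl.get_image("top")[:,:,::-1]; cv2.imwrite("pics/t2.png",cv2.resize(t[100:220,270:430],None,fx=5,fy=5,interpolation=cv2.INTER_CUBIC))
```

```text
[[327.9 230.7]
 [327.7 234.8]
 [334.4 225. ]
 [334.2 229.1]]
261 169
```

View pics/s2.png

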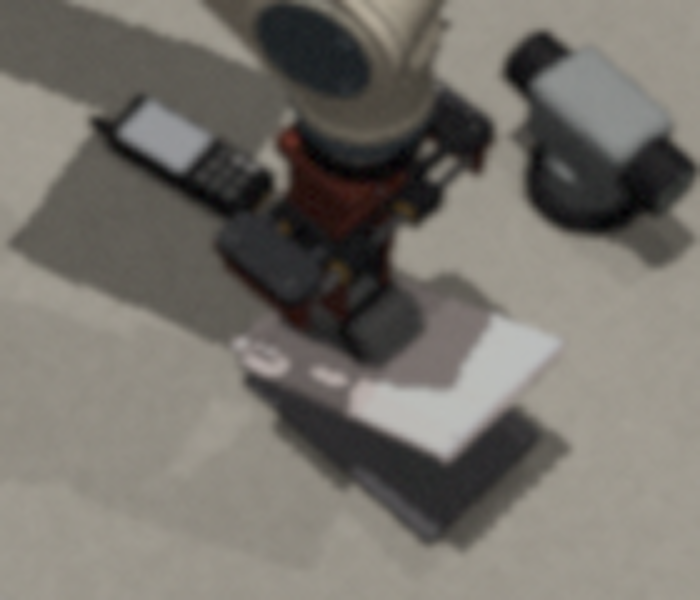

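Request:
{"name": "arm_command", "arguments": {
  "deltas": [
    [0.005,0,0,0],
    [0,0,0,0]
  ]
}}

```text
t: 3.95
ee_pos: [612.8, 20.8, 93.7]
orientation: [0.213, 1.555, -0.212]
ft_force: [-3.4, -0.1, 1.9]
width: 29.5
```

View pics/t2.png

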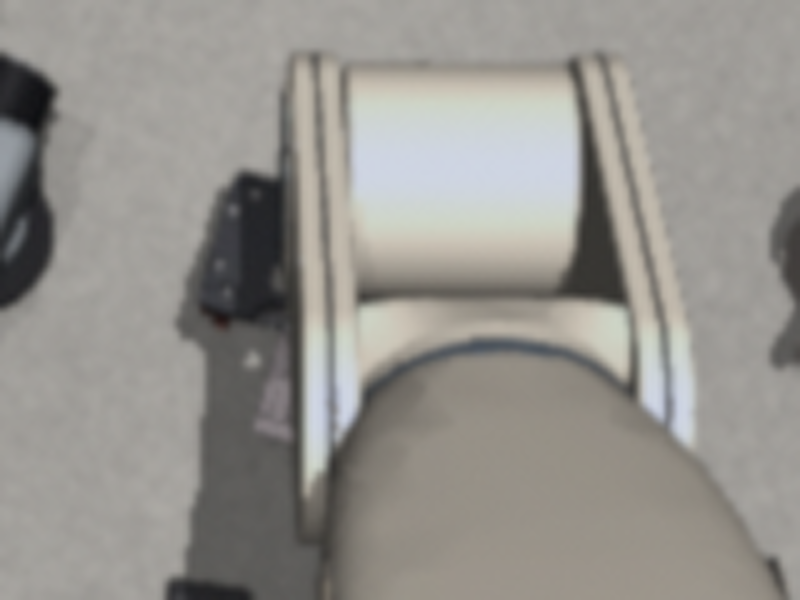

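Request:
{"name": "arm_command", "arguments": {
  "deltas": [
    [-0.008,0,-0.003,0],
    [-0.004,0,0,0],
    [0,0,0,0]
  ],
  "hand": 0.0878
}}

```text
t: 4.25
ee_pos: [609.8, 21.6, 106.6]
orientation: [0.213, 1.554, -0.212]
ft_force: [-0.6, -0.7, 0.5]
width: 50.5
```

Run:
```python
from h import *
plan([608.3,21.2,92],74.7,step=40)
o,R=state(); print(R.round(3), o["joint_torque"].round(1))
cv2.imwrite("pics/w3.png",ctrl.get_image("wrist")[:,:,::-1])
```

```text
t 4.25 at [609.8  21.6 106.6] jaw 74.5 w 50.5 F [-0.6 -0.7  0.5] q [ 0.02  0.54  1.74  0.    0.86 -1.28] d [ -1.5  -0.4 -14.6] turn 0.2 n 1
[[0.0146,-0.0008,-0.0014,-0.004]]
[[ 0.006  0.267  0.964]
 [ 0.     0.964 -0.267]
 [-1.     0.002  0.006]] [  0.  -56.1 -22.1   0.    0.2   0. ]
```

View pics/w3.png

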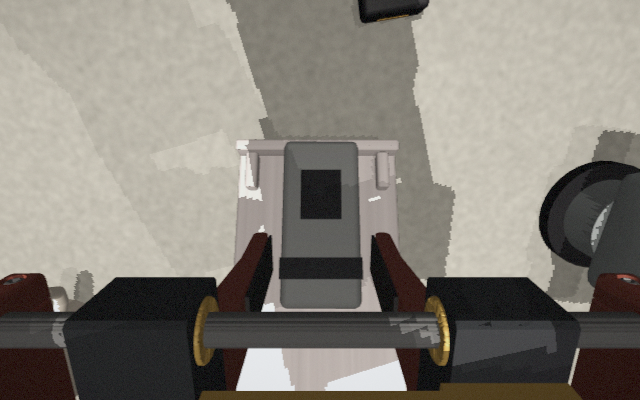

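Request:
{"name": "arm_command", "arguments": {
  "deltas": [
    [0,0,-0.002,0],
    [0,0,0,0],
    [0,0,0,0],
    [0.01,0,0,0],
    [0.01,0,0,0],
    [0.01,0,0,0],
    [0,0,0,0]
  ]
}}

```text
t: 5.0
ee_pos: [606.8, 22.2, 72.0]
orientation: [0.213, 1.557, -0.212]
ft_force: [0.4, -0.6, -0.7]
width: 88.0
```

Request:
{"name": "arm_command", "arguments": {
  "deltas": [
    [0.005,0,0.001,0],
    [0.004,0,0,0],
    [0,0,0,0]
  ]
}}

```text
t: 5.3
ee_pos: [607.5, 21.9, 61.3]
orientation: [0.213, 1.558, -0.212]
ft_force: [0.5, 0.9, 0.3]
width: 87.9
```

Request:
{"name": "arm_command", "arguments": {
  "deltas": [
    [0,0,0,0],
    [0,0,0,0],
    [0,0,0,0],
    [0,0,0,0],
    [0,0,0,0],
    [0,0,0,0],
    [0,0,0,0],
    [0,0,0,0]
  ],
  "hand": 0.03
}}

```text
t: 6.1
ee_pos: [608.1, 21.9, 62.3]
orientation: [0.213, 1.557, -0.212]
ft_force: [-0.0, 1.4, -0.2]
width: 45.6
```

Run:
```python
from h import *
plan([608.3,21.2,150],74.7,step=40)
```

```text
t 6.10 at [608.1  21.9  62.3] jaw 74.5 w 45.6 F [-0.   1.4 -0.2] q [ 0.02  0.6   1.75  0.    0.78 -1.28] d [ 0.2 -0.7 87.7] turn 0.2 n 3
[[-0.0292,-0.0002,0.0002,-0.001],[-0.0292,-0.0002,0.0002,-0.001],[-0.0292,-0.0002,0.0002,-0.001]]
```

Request:
{"name": "arm_command", "arguments": {
  "deltas": [
    [-0.01,0,0,0],
    [-0.02,0,0,0],
    [-0.03,0,0,0],
    [-0.01,0,0,0]
  ]
}}

```text
t: 6.5
ee_pos: [606.0, 21.9, 133.4]
orientation: [0.212, 1.562, -0.213]
ft_force: [0.2, -0.4, -1.5]
width: 45.6
```

Run:
```python
from h import *
plan([423,-304,135],75.5,step=40)
cv2.imwrite("pics/w4.png",ctrl.get_image("wrist")[:,:,::-1])
```

```text
t 6.50 at [606.   21.9 133.4] jaw 74.5 w 45.6 F [ 0.2 -0.4 -1.5] q [ 0.02  0.5   1.73  0.    0.92 -1.28] d [-183.  -325.9    1.6] turn 1.0 n 10
[[-0.0001,-0.0363,-0.0089,-0.002],[-0.0001,-0.0363,-0.009,-0.002],[-0.0001,-0.0363,-0.009,-0.002],[-0.0001,-0.0362,-0.0091,-0.002],[-0.0001,-0.0362,-0.0092,-0.002],[-0.0001,-0.0362,-0.0092,-0.002],[-0.0001,-0.0362,-0.0093,-0.002],[-0.0001,-0.0362,-0.0094,-0.002],[-0.0001,-0.0362,-0.0094,-0.002],[-0.0001,-0.0361,-0.0095,-0.002]]
```

View pics/w4.png

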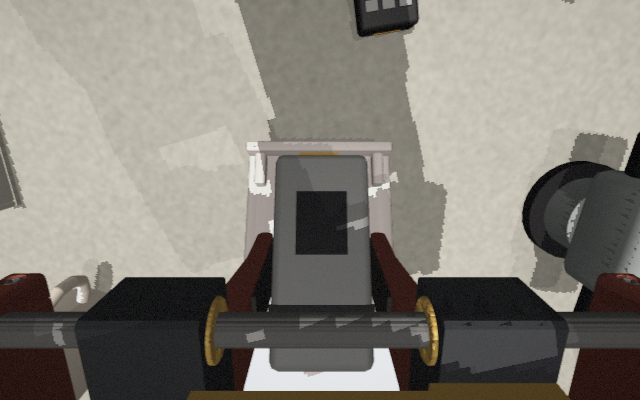

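The wrist view shows the battery held between the fingers, spanning columns 272–372 and lifted off the plate. Next I carry it to the tray.

Request:
{"name": "arm_command", "arguments": {
  "deltas": [
    [0,-0.02,-0.005,0],
    [0,-0.038,-0.009,-0.002],
    [0,-0.038,-0.009,-0.002],
    [0,-0.038,-0.009,-0.002],
    [0,-0.038,-0.0092,-0.002],
    [0,-0.038,-0.0092,-0.002],
    [0,-0.038,-0.0093,-0.002],
    [0,-0.038,-0.0094,-0.002],
    [0,-0.038,-0.0094,-0.002],
    [0,-0.02,-0.005,-0.002]
  ]
}}

```text
t: 7.55
ee_pos: [418.5, -300.2, 125.5]
orientation: [0.196, 1.576, -0.191]
ft_force: [0.8, -0.3, -1.2]
width: 45.6
```

Run:
```python
from h import *
plan([423,-304,60],75.5,step=40)
cv2.imwrite("pics/w5.png",ctrl.get_image("wrist")[:,:,::-1])
```

```text
t 7.55 at [ 418.5 -300.2  125.5] jaw 75.9 w 45.6 F [ 0.8 -0.3 -1.2] q [-0.64  0.4   1.93 -0.01  0.83 -1.96] d [  4.5  -3.8 -65.5] turn -0.4 n 2
[[0.0327,-0.0013,0.0031,0.003],[0.0327,-0.0013,0.0031,0.003]]
```

View pics/w5.png

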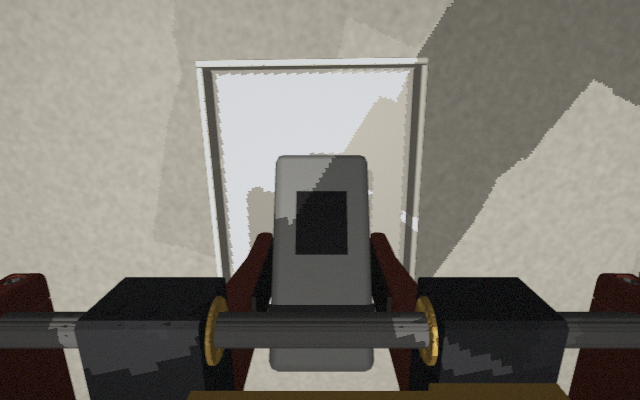

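Request:
{"name": "arm_command", "arguments": {
  "deltas": [
    [0.025,-0.001,0.003,0],
    [0.03,-0.001,0.003,0],
    [0.012,0,0,0],
    [0.005,0,0,0],
    [0.004,0,0,0],
    [0,0,0,0]
  ]
}}

```text
t: 8.2
ee_pos: [416.0, -306.0, 45.1]
orientation: [0.202, 1.58, -0.195]
ft_force: [-0.6, -0.3, -0.9]
width: 45.9
```

Request:
{"name": "arm_command", "arguments": {
  "deltas": [
    [0.006,0,0,0],
    [0.005,0,0,0],
    [0.005,0,0,0],
    [0.004,0,0,0],
    [0,0,0,0]
  ]
}}

```text
t: 8.7
ee_pos: [420.6, -307.7, 28.0]
orientation: [0.198, 1.57, -0.198]
ft_force: [-1.3, 0.6, -0.8]
width: 45.9
```

Request:
{"name": "arm_command", "arguments": {
  "deltas": [
    [0.006,0,0,0],
    [0.005,0,0,0],
    [0.005,0,0,0],
    [0,0,0,0]
  ]
}}

```text
t: 9.1
ee_pos: [428.6, -310.0, 15.7]
orientation: [0.196, 1.554, -0.203]
ft_force: [-0.1, 0.6, -1.4]
width: 45.8
```

Run:
```python
from h import *
o,R=state();print(R.round(3),o["joint_torque"].round(1),o["moment"].round(2))
plan([423,-304,60],75.5,step=40)
cv2.imwrite("pics/w6.png",ctrl.get_image("wrist")[:,:,::-1])
```

```text
[[ 0.006  0.252  0.968]
 [-0.005  0.968 -0.252]
 [-1.    -0.004  0.008]] [  0.2 -52.6 -15.6   0.1  -0.3   0. ] [ 0.05 -0.08 -0.03]
t 9.10 at [ 428.6 -310.    15.7] jaw 75.4 w 45.8 F [-0.1  0.6 -1.4] q [-0.65  0.6   1.95 -0.    0.59 -1.96] d [-5.6  6.  44.3] turn 0.1 n 2
[[-0.0222,0.0021,-0.0033,-0.001],[-0.0222,0.0021,-0.0033,-0.001]]
```

View pics/w6.png

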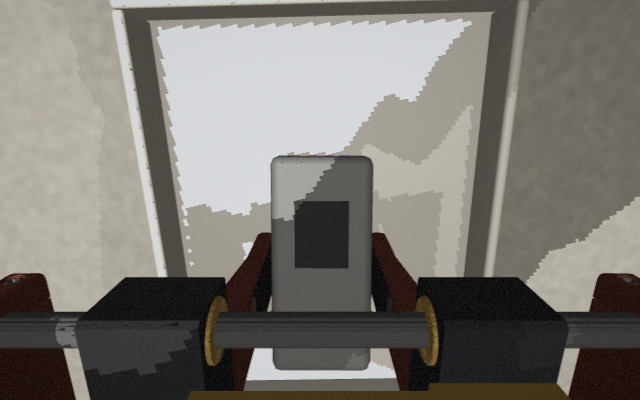

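Request:
{"name": "arm_command", "arguments": {
  "deltas": [
    [0.006,0,0,0],
    [0.004,0,0,0],
    [0,0,0,0]
  ]
}}

```text
t: 9.45
ee_pos: [432.2, -311.4, 7.1]
orientation: [0.195, 1.547, -0.206]
ft_force: [-0.2, 0.3, 0.7]
width: 45.7
```

Request:
{"name": "arm_command", "arguments": {
  "deltas": [
    [0,0,0,0],
    [0,0,0,0],
    [0,0,0,0],
    [0,0,0,0],
    [0,0,0,0]
  ],
  "hand": 0.0878
}}

```text
t: 9.95
ee_pos: [431.6, -311.7, 6.5]
orientation: [0.195, 1.548, -0.206]
ft_force: [0.0, 0.3, -1.1]
width: 82.5
```

Run:
```python
from h import *
plan([423,-304,60],75.5,step=40)
cv2.imwrite("pics/w7.png",ctrl.get_image("wrist")[:,:,::-1])
```

```text
t 9.95 at [ 431.6 -311.7    6.5] jaw 75.3 w 82.5 F [ 0.   0.3 -1.1] q [-0.65  0.62  1.94  0.    0.56 -1.96] d [-8.6  7.7 53.5] turn 0.2 n 2
[[-0.0268,0.0025,-0.0047,-0.002],[-0.0268,0.0025,-0.0047,-0.002]]
```

View pics/w7.png

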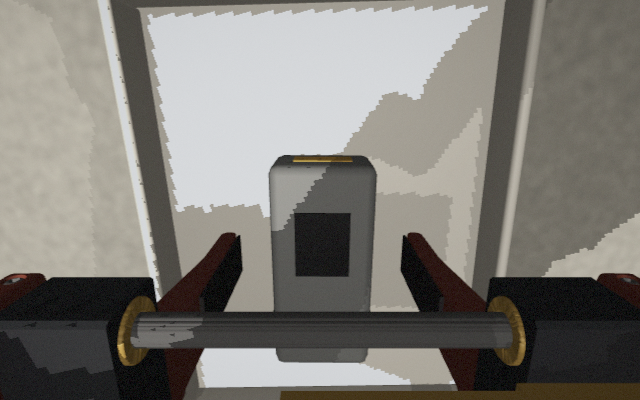

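The battery lies flat in the tray, spanning columns 270–375, and the fingers are open. I'm retreating and moving to the handset.

Request:
{"name": "arm_command", "arguments": {
  "deltas": [
    [-0.02,0,0,0],
    [-0.04,0,0,0],
    [-0.045,0,0,0],
    [-0.03,0,0,0],
    [-0.01,0,0,0]
  ]
}}

```text
t: 10.5
ee_pos: [428.1, -309.4, 153.8]
orientation: [0.198, 1.554, -0.204]
ft_force: [0.4, -0.0, 0.2]
width: 87.8
```

Run:
```python
from h import *
cv2.imwrite("pics/w8.png",ctrl.get_image("wrist")[:,:,::-1])
plan([405,275,160],56.8,step=46)
```

```text
t 10.55 at [ 428.4 -309.6  154.1] jaw 75.3 w 87.8 F [-0.1  0.1  0.5] q [-0.65  0.36  1.9   0.    0.87 -1.96] d [-23.4 584.6   5.9] turn -18.5 n 13
[[-0.0007,0.043,-0.0131,0.025],[-0.0007,0.0427,-0.0142,0.025],[-0.0007,0.0423,-0.0153,0.025],[-0.0007,0.0419,-0.0163,0.025],[-0.0007,0.0415,-0.0173,0.025],[-0.0007,0.0411,-0.0184,0.025],[-0.0007,0.0406,-0.0194,0.025],[-0.0007,0.0401,-0.0204,0.025],[-0.0007,0.0396,-0.0214,0.025],[-0.0007,0.0391,-0.0224,0.025]]
[[-0.0007,0.0385,-0.0233,0.025],[-0.0007,0.0379,-0.0243,0.025],[-0.0007,0.0373,-0.0252,0.025]]
```

View pics/w8.png

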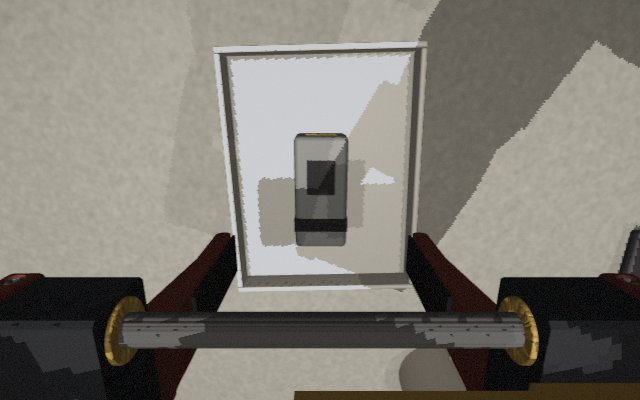

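The battery is flat and central in the tray, at about (320,190). Now to the handset.

Request:
{"name": "arm_command", "arguments": {
  "deltas": [
    [0,0.025,-0.008,0],
    [-0.001,0.043,-0.013,0.025],
    [-0.001,0.0425,-0.015,0.025],
    [-0.001,0.042,-0.016,0.025],
    [-0.001,0.0415,-0.017,0.025],
    [-0.001,0.041,-0.018,0.025],
    [-0.001,0.041,-0.019,0.025],
    [-0.001,0.04,-0.02,0.025],
    [-0.001,0.04,-0.021,0.025],
    [-0.001,0.039,-0.022,0.025]
  ]
}}

```text
t: 11.55
ee_pos: [401.1, 130.7, 148.3]
orientation: [0.387, 1.537, -0.399]
ft_force: [1.4, -0.3, 0.3]
width: 88.0
```

Run:
```python
from h import *
plan([405,275,160],56.8,step=40)
```

```text
t 11.55 at [401.1 130.7 148.3] jaw 61.3 w 88.0 F [ 1.4 -0.3  0.3] q [ 0.29  0.24  2.11 -0.01  0.8  -0.77] d [  3.9 144.3  11.7] turn -4.5 n 4
[[-0.0032,0.0321,-0.0165,0.02],[-0.0032,0.0318,-0.0171,0.02],[-0.0032,0.0314,-0.0177,0.02],[-0.0032,0.0311,-0.0183,0.02]]
```

Request:
{"name": "arm_command", "arguments": {
  "deltas": [
    [-0.003,0.035,-0.018,0.02],
    [-0.003,0.035,-0.018,0.02],
    [-0.003,0.025,-0.014,0.02],
    [-0.003,0.012,-0.007,0.015],
    [0,0,0,0]
  ]
}}

```text
t: 12.05
ee_pos: [400.2, 260.6, 151.8]
orientation: [0.437, 1.533, -0.46]
ft_force: [0.3, -0.4, -0.9]
width: 87.6
```

Run:
```python
from h import *
plan([405,275,160],56.8,step=40)
np.save("cw9.npy",ctrl.get_calibration("wrist"),allow_pickle=True)
cv2.imwrite("pics/w9.png",ctrl.get_image("wrist")[:,:,::-1])
```

```text
t 12.05 at [400.2 260.6 151.8] jaw 57.2 w 87.6 F [ 0.3 -0.4 -0.9] q [ 0.55  0.31  1.99 -0.    0.86 -0.44] d [ 4.8 14.4  8.2] turn -0.4 n 1
[[-0.0085,0.0146,-0.0037,0.007]]
```

View pics/w9.png

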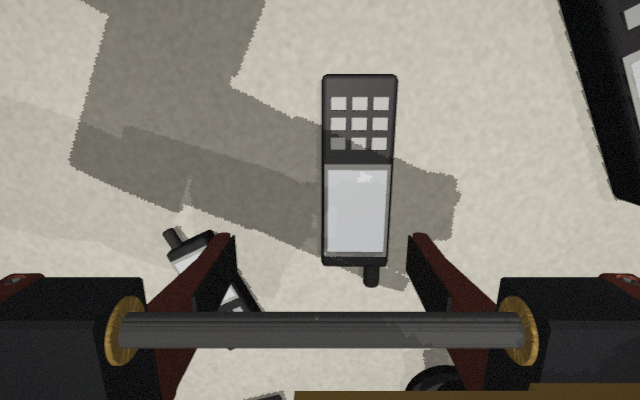

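Run:
```python
from h import *
np.set_printoptions(precision=1,suppress=True)
c=np.load("cw9.npy",allow_pickle=True).item()
q=ray(c,[(323,75),(397.5,75),(322,258),(388,258.5)],34);print(q,q.mean(0))
d=(q[2]+q[3]-q[0]-q[1])/2;print(np.linalg.norm(d),np.degrees(np.arctan2(d[1],d[0])),np.linalg.norm(q[0]-q[1]),np.linalg.norm(q[2]-q[3]))
im=cv2.imread("pics/w9.png"); cv2.imwrite("pics/zE.png",cv2.resize(im[65:295,290:430],None,fx=2.6,fy=2.6,interpolation=cv2.INTER_CUBIC))
```

```text
[[318.6 310.6  34. ]
 [350.5 360.1  34. ]
 [451.5 224.2  34. ]
 [484.2 275.   34. ]] [401.2 292.5  34. ]
158.52159552992234 -32.76123948071402 58.9060520101216 60.44060693004086
```

View pics/zE.png

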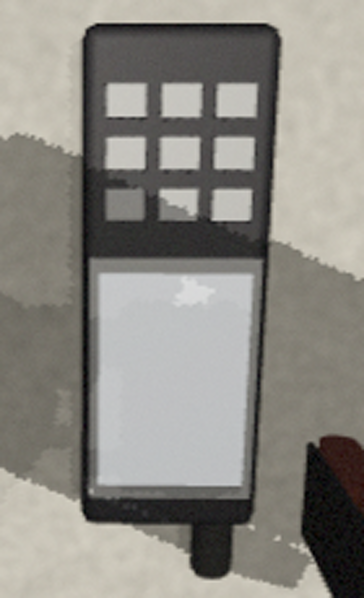

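Run:
```python
from h import *
np.set_printoptions(precision=1,suppress=True)
c=np.load("cw9.npy",allow_pickle=True).item()
print(-c["R"].T@c["t"])
q=ray(c,[(322.5,74),(397.5,74),(321.5,265.5),(388,265.5)],34);print(q,q.mean(0))
d=(q[2]+q[3]-q[0]-q[1])/2;print(np.linalg.norm(d),np.degrees(np.arctan2(d[1],d[0])),np.linalg.norm(q[0]-q[1]),np.linalg.norm(q[2]-q[3]))
m=q.mean(0); u=d/np.linalg.norm(d); g=m+15*u; print(g)
plan([g[0],g[1],60],np.degrees(np.arctan2(d[1],d[0]))+90,step=40)
```

```text
[337.8 302.1 322.2]
[[317.7 310.7  34. ]
 [349.9 360.5  34. ]
 [457.6 219.7  34. ]
 [490.4 271.5  34. ]] [403.9 290.6  34. ]
166.57724369299913 -32.701513718588664 59.258786918276634 61.27028426834594
[416.5 282.5  34. ]
t 12.10 at [399.7 259.6 151.4] jaw 57.2 w 87.8 F [ 0.5  0.8 -0.7] q [ 0.6  0.3  2.  -0.   0.9 -0.4] d [ 16.8  22.9 -91.4] turn 0.1 n 3
[[0.0303,0.01,0.0007,-0.0],[0.0303,0.01,0.0007,-0.0],[0.0303,0.01,0.0008,-0.0]]
```

Request:
{"name": "arm_command", "arguments": {
  "deltas": [
    [0.015,0.014,0.001,0],
    [0.02,0.013,0.001,0],
    [0.03,0,0,0],
    [0.01,0,0,0],
    [0,0,0,0]
  ]
}}

```text
t: 12.6
ee_pos: [413.3, 274.6, 70.1]
orientation: [0.433, 1.538, -0.467]
ft_force: [-0.2, 0.5, 0.7]
width: 88.2
```

Run:
```python
from h import *
plan([416.8,282,4],57.3,step=40)
```

```text
t 12.60 at [413.3 274.6  70.1] jaw 57.2 w 88.2 F [-0.2  0.5  0.7] q [ 0.56  0.48  1.98 -0.01  0.71 -0.43] d [  3.5   7.4 -66.1] turn 0.1 n 2
[[0.0329,0.0048,-0.0003,-0.001],[0.0329,0.0048,-0.0003,-0.001]]
```

Request:
{"name": "arm_command", "arguments": {
  "deltas": [
    [0.012,0.008,0,0],
    [0.012,0,0,0],
    [0.005,0,0,0],
    [0,0,0,0]
  ]
}}

```text
t: 13.0
ee_pos: [417.4, 278.6, 41.4]
orientation: [0.435, 1.537, -0.468]
ft_force: [-0.3, 0.2, 1.1]
width: 87.9
```

Run:
```python
from h import *
plan([416.8,282,4],57.3,step=40)
cv2.imwrite("pics/w10.png",ctrl.get_image("wrist")[:,:,::-1])
```

```text
t 13.00 at [417.4 278.6  41.4] jaw 57.1 w 87.9 F [-0.3  0.2  1.1] q [ 0.57  0.54  1.98 -0.01  0.65 -0.42] d [ -0.6   3.4 -37.4] turn 0.2 n 1
[[0.0374,0.0034,-0.002,-0.004]]
```

View pics/w10.png

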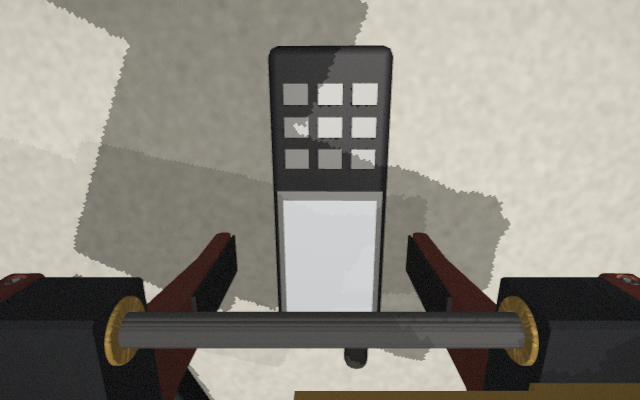

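The handset sits between the open fingers: edges at columns 275 and 385, finger centre at 322. Descending with a small shift.

Request:
{"name": "arm_command", "arguments": {
  "deltas": [
    [0.01,0.004,-0.001,0],
    [0.01,0,0,0],
    [0.008,0,0,0],
    [0,0,0,0]
  ]
}}

```text
t: 13.45
ee_pos: [418.9, 282.8, 12.6]
orientation: [0.436, 1.536, -0.467]
ft_force: [-0.7, 0.5, -0.3]
width: 88.1
```

Run:
```python
from h import *
plan([416.8,282,4],57.3,step=40)
```

```text
t 13.45 at [418.9 282.8  12.6] jaw 57.1 w 88.1 F [-0.7  0.5 -0.3] q [ 0.57  0.59  1.98 -0.01  0.59 -0.42] d [-2.1 -0.8 -8.6] turn 0.2 n 1
[[0.0086,-0.0016,-0.0013,-0.004]]
```

Request:
{"name": "arm_command", "arguments": {
  "deltas": [
    [0.005,0,-0.001,0],
    [0.003,0,0,0],
    [0,0,0,0],
    [0,0,0,0]
  ]
}}

```text
t: 13.85
ee_pos: [417.6, 283.2, 3.5]
orientation: [0.435, 1.536, -0.467]
ft_force: [0.5, -0.3, 0.3]
width: 88.0
```

Request:
{"name": "arm_command", "arguments": {
  "deltas": [
    [0,0,0,0],
    [0,0,0,0],
    [0,0,0,0],
    [0,0,0,0],
    [0,0,0,0]
  ],
  "hand": 0.05
}}

```text
t: 14.35
ee_pos: [417.9, 283.3, 4.1]
orientation: [0.436, 1.536, -0.466]
ft_force: [0.3, 0.9, -2.7]
width: 62.0
```

Run:
```python
from h import *
plan([416.8,282,4],57.3,step=40)
```

```text
t 14.35 at [417.9 283.3   4.1] jaw 57.1 w 62.0 F [ 0.3  0.9 -2.7] q [ 0.57  0.61  1.98 -0.01  0.58 -0.42] d [-1.1 -1.3 -0.1] turn 0.2 n 1
[[0.0001,-0.0017,-0.0002,-0.004]]
```

Request:
{"name": "arm_command", "arguments": {
  "deltas": [
    [-0.01,0,0,0],
    [-0.03,0,0,0],
    [-0.045,0,0,0],
    [-0.045,0,0,0],
    [-0.03,0,0,0],
    [-0.01,0,0,0]
  ]
}}

```text
t: 14.95
ee_pos: [417.6, 283.8, 178.8]
orientation: [0.43, 1.542, -0.473]
ft_force: [0.6, -0.8, -4.1]
width: 61.9
```

Run:
```python
from h import *
plan([657.1,4.3,190],74.7,step=38)
cv2.imwrite("pics/w11.png",ctrl.get_image("wrist")[:,:,::-1])
```

```text
t 14.95 at [417.6 283.8 178.8] jaw 57.1 w 61.9 F [ 0.6 -0.8 -4.1] q [ 0.58  0.31  1.9  -0.    0.96 -0.42] d [ 239.5 -279.5   11.2] turn 17.6 n 10
[[-0.0012,-0.0105,0.0353,-0.031],[-0.0012,-0.0116,0.0349,-0.031],[-0.0012,-0.0126,0.0346,-0.031],[-0.0012,-0.0137,0.0342,-0.031],[-0.0012,-0.0147,0.0337,-0.031],[-0.0012,-0.0158,0.0333,-0.031],[-0.0012,-0.0168,0.0328,-0.031],[-0.0012,-0.0178,0.0322,-0.031],[-0.0012,-0.0188,0.0317,-0.031],[-0.0012,-0.0197,0.0311,-0.031]]
```

View pics/w11.png

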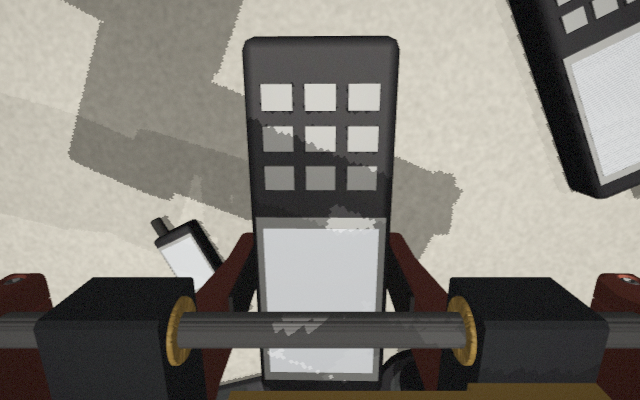

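The handset is held level between the pads. Its foot edge is at row 38 and the antenna end points away from the robot. I'm carrying it to above the rest.

Request:
{"name": "arm_command", "arguments": {
  "deltas": [
    [-0.001,-0.007,0.022,-0.025],
    [-0.001,-0.012,0.035,-0.031],
    [-0.001,-0.013,0.035,-0.031],
    [-0.001,-0.014,0.034,-0.031],
    [-0.001,-0.015,0.034,-0.031],
    [-0.001,-0.016,0.033,-0.031],
    [-0.001,-0.017,0.033,-0.031],
    [-0.001,-0.018,0.032,-0.031],
    [-0.001,-0.018,0.027,-0.031],
    [-0.001,-0.01,0.015,-0.015]
  ]
}}

```text
t: 16.0
ee_pos: [626.6, 18.5, 168.9]
orientation: [0.188, 1.608, -0.237]
ft_force: [0.0, 0.0, -4.5]
width: 62.0
```

Run:
```python
from h import *
plan([657.1,4.3,150],74.7,step=38)
```

```text
t 16.00 at [626.6  18.5 168.9] jaw 74.6 w 62.0 F [ 0.   0.  -4.5] q [ 0.02  0.5   1.62 -0.03  1.07 -1.27] d [ 30.5 -14.2 -18.9] turn 0.1 n 2
[[0.0088,-0.0024,0.017,-0.001],[0.0088,-0.0025,0.017,-0.001]]
```

Request:
{"name": "arm_command", "arguments": {
  "deltas": [
    [0.003,-0.003,0.015,0],
    [0.006,-0.002,0.013,0],
    [0.004,0,0.003,0],
    [0,0,0,0]
  ]
}}

```text
t: 16.4
ee_pos: [653.7, 3.3, 146.6]
orientation: [0.19, 1.617, -0.241]
ft_force: [-0.3, -0.2, -4.2]
width: 62.1
```

Run:
```python
from h import *
plan([657.1,4.3,140],74.7,step=38); o,R=state(); print(R.round(3))
cv2.imwrite("pics/w12.png",ctrl.get_image("wrist")[:,:,::-1])
```

```text
t 16.40 at [653.7   3.3 146.6] jaw 74.4 w 62.1 F [-0.3 -0.2 -4.2] q [-0.    0.57  1.56 -0.03  1.07 -1.29] d [ 3.4  1.  -6.6] turn 0.3 n 1
[[0.0064,0.0022,0.0034,-0.004]]
[[-0.061  0.268  0.962]
 [-0.024  0.963 -0.27 ]
 [-0.998 -0.039 -0.052]]
```

View pics/w12.png

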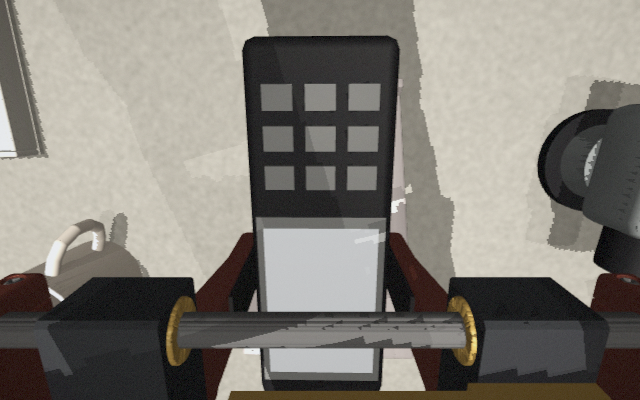

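Request:
{"name": "arm_command", "arguments": {
  "deltas": [
    [0.005,0.002,0.004,0],
    [0.006,0,0.001,0],
    [0.005,0,0,0],
    [0,0,0,0]
  ]
}}

```text
t: 16.85
ee_pos: [657.0, 5.9, 130.2]
orientation: [0.188, 1.617, -0.239]
ft_force: [-0.8, 0.2, -2.9]
width: 61.9
```

Run:
```python
from h import *
plan([657.1,4.3,120],74.7,step=38); o,R=state(); print(R.round(3))
```

```text
t 16.85 at [657.    5.9 130.2] jaw 74.6 w 61.9 F [-0.8  0.2 -2.9] q [ 0.    0.59  1.56 -0.03  1.05 -1.28] d [  0.1  -1.6 -10.2] turn 0.1 n 1
[[0.0102,-0.0011,0.001,-0.002]]
[[-0.061  0.265  0.962]
 [-0.024  0.963 -0.267]
 [-0.998 -0.039 -0.052]]
```

Near first contact of the head edge. Pressing down gradually.

Request:
{"name": "arm_command", "arguments": {
  "deltas": [
    [0.005,0,0.0005,0],
    [0.005,0,0.0005,0],
    [0,0,0,0]
  ]
}}

```text
t: 17.15
ee_pos: [655.5, 6.1, 120.8]
orientation: [0.188, 1.62, -0.238]
ft_force: [0.5, -0.4, -3.1]
width: 61.6
```

Request:
{"name": "arm_command", "arguments": {
  "deltas": [
    [0.005,0,0.0005,0],
    [0.005,0,0.0005,0],
    [0,0,0,0]
  ]
}}

```text
t: 17.45
ee_pos: [654.9, 5.9, 111.4]
orientation: [0.188, 1.622, -0.238]
ft_force: [-2.4, 1.1, -3.2]
width: 61.7
```

Run:
```python
from h import *
plan([657.1,4.3,90],74.7,step=38); o,R=state(); print(R.round(3))
cv2.imwrite("pics/w13.png",ctrl.get_image("wrist")[:,:,::-1])
```

```text
t 17.45 at [654.9   5.9 111.4] jaw 74.7 w 61.7 F [-2.4  1.1 -3.2] q [ 0.    0.62  1.57 -0.03  1.02 -1.28] d [  2.2  -1.6 -21.4] turn 0.0 n 1
[[0.0212,-0.0001,0.0037,-0.001]]
[[-0.065  0.264  0.962]
 [-0.023  0.964 -0.266]
 [-0.998 -0.04  -0.056]]
```

View pics/w13.png

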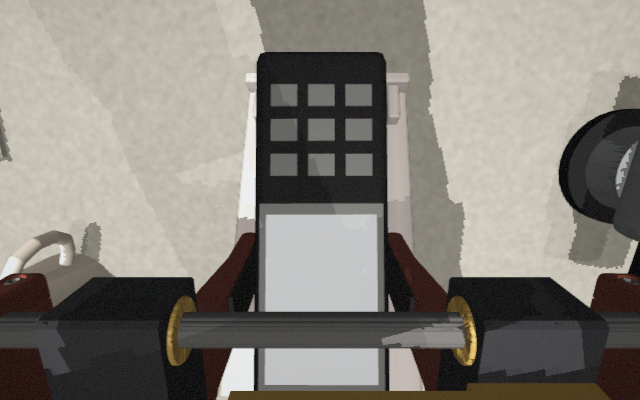

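Run:
```python
from h import *
np.set_printoptions(precision=1,suppress=True)
c=ctrl.get_calibration("wrist")
O=np.array([573.4,27.2]);u=np.array([.9645,-.264]);v=np.array([.264,.9645])
l=ray(c,[(247,75),(411,75)],43.1); print(l,[( (p[:2]-O)@u,(p[:2]-O)@v) for p in l])
# handset foot top corners approx; z guess
for z in(105,115,125):
  f=ray(c,[(257,55),(386,55)],z); print(z,np.linalg.norm(f[0]-f[1]),[((p[:2]-O)@u,(p[:2]-O)@v) for p in f])
```

```text
[[547.2 -20.9  43.1]
 [576.9  84.9  43.1]] [(np.float64(-12.516577605153936), np.float64(-53.34464795201243)), (np.float64(-11.866243099690095), np.float64(56.59731373700924))]
105 63.71688755283271 [(np.float64(-14.172909657405157), np.float64(-32.63677155954089)), (np.float64(-13.666770576414718), np.float64(31.076711821718735))]
115 60.18563114159685 [(np.float64(-12.403114323998482), np.float64(-30.47993848835608)), (np.float64(-11.925025999147604), np.float64(29.7024771444093))]
125 56.654374730360914 [(np.float64(-10.633318990591698), np.float64(-28.32310541717123)), (np.float64(-10.183281421880595), np.float64(28.328242467099823))]
```

Request:
{"name": "arm_command", "arguments": {
  "deltas": [
    [0.005,0.002,0.002,0],
    [0.005,0,0.001,0],
    [0,0,0,0]
  ]
}}

```text
t: 17.8
ee_pos: [656.8, 6.3, 101.6]
orientation: [0.187, 1.624, -0.239]
ft_force: [-1.3, 1.9, -2.9]
width: 62.0
```

Request:
{"name": "arm_command", "arguments": {
  "deltas": [
    [0.004,0,0.002,0],
    [0.004,0,0.001,0],
    [0,0,0,0]
  ]
}}

```text
t: 18.1
ee_pos: [658.4, 5.6, 94.1]
orientation: [0.187, 1.626, -0.239]
ft_force: [-2.5, -0.7, -1.5]
width: 61.6
```

Run:
```python
from h import *
plan([657.1,6,90],74.7,step=38); o,R=state(); print(R.round(3))
cv2.imwrite("pics/w14.png",ctrl.get_image("wrist")[:,:,::-1])
```

```text
t 18.10 at [658.4   5.6  94.1] jaw 74.6 w 61.6 F [-2.5 -0.7 -1.5] q [ 0.    0.64  1.57 -0.03  1.   -1.28] d [-1.3  0.4 -4.1] turn 0.1 n 1
[[0.0041,0.0002,-0.0011,-0.001]]
[[-0.069  0.265  0.962]
 [-0.023  0.964 -0.267]
 [-0.997 -0.041 -0.06 ]]
```

View pics/w14.png

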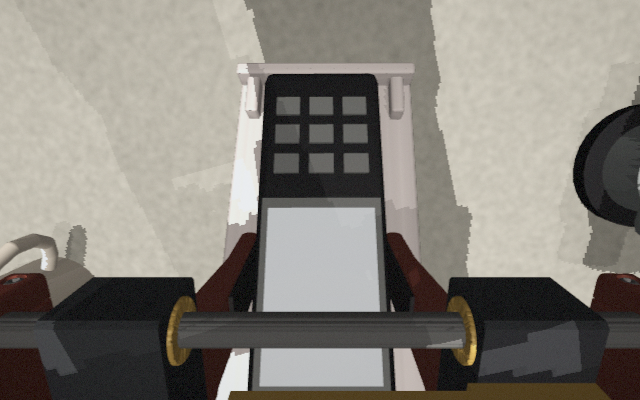

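The handset has pivoted to nearly the slope angle. Its foot is between the guides, at columns 263–380, just uphill of the lip. I'm pressing a little more, then sliding down the slope.

Request:
{"name": "arm_command", "arguments": {
  "deltas": [
    [0.004,0.001,0,0],
    [0.003,0,0,0],
    [0,0,0,0]
  ]
}}

```text
t: 18.45
ee_pos: [659.7, 4.7, 93.6]
orientation: [0.186, 1.622, -0.24]
ft_force: [0.3, 0.0, -5.0]
width: 62.4
```

Run:
```python
from h import *
plan([657.1,6,90],74.7,step=38)
cv2.imwrite("pics/w15.png",ctrl.get_image("wrist")[:,:,::-1])
```

```text
t 18.45 at [659.7   4.7  93.6] jaw 74.6 w 62.4 F [ 0.3  0.  -5. ] q [ 0.    0.65  1.57 -0.03  0.99 -1.28] d [-2.6  1.3 -3.6] turn 0.1 n 1
[[0.0037,0.0007,-0.0027,-0.002]]
```

View pics/w15.png

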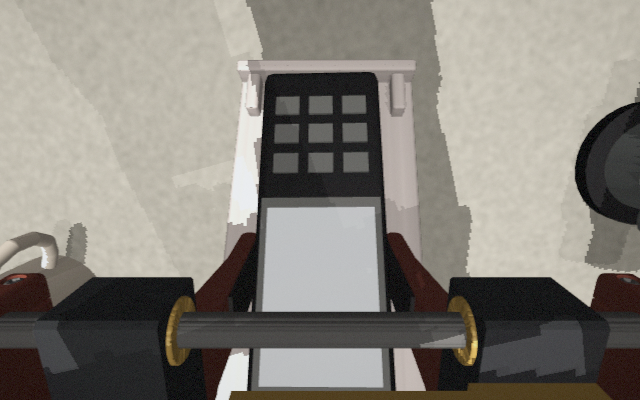

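Request:
{"name": "arm_command", "arguments": {
  "deltas": [
    [0.003,0.001,-0.004,0],
    [0.003,0.001,-0.004,0],
    [0.001,0,-0.002,0],
    [0,0,0,0]
  ]
}}

```text
t: 18.9
ee_pos: [656.4, 7.8, 90.8]
orientation: [0.186, 1.608, -0.24]
ft_force: [-1.3, 0.2, -1.9]
width: 62.1
```

Run:
```python
from h import *
plan([657.1,6,90],74.7,step=38)
im=ctrl.get_image("wrist")[:,:,::-1]; cv2.imwrite("pics/w16.png",cv2.resize(im[40:220,220:430],None,fx=3.5,fy=3.3))
```

```text
t 18.90 at [656.4   7.8  90.8] jaw 74.6 w 62.1 F [-1.3  0.2 -1.9] q [ 0.01  0.64  1.59 -0.03  0.97 -1.27] d [ 0.7 -1.8 -0.8] turn 0.1 n 1
[[0.0008,-0.0015,0.0012,-0.002]]
```

View pics/w16.png

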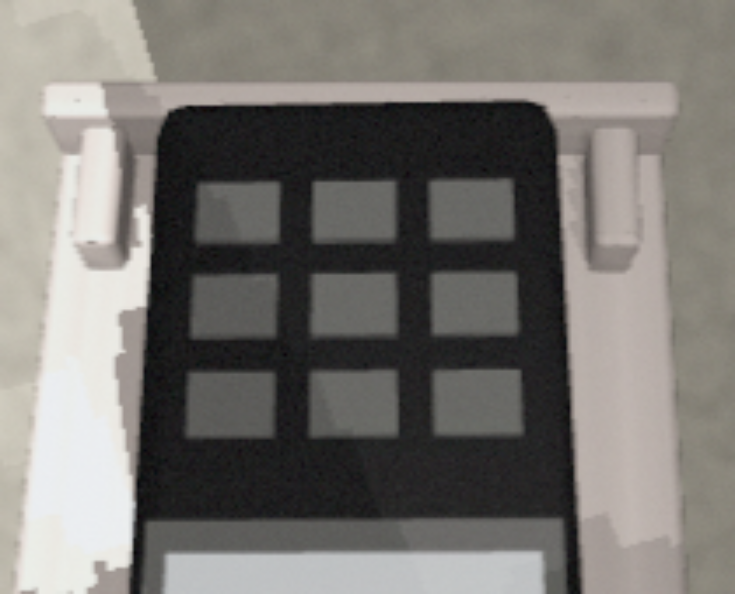

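Request:
{"name": "arm_command", "arguments": {
  "deltas": [
    [0.003,0,-0.005,0],
    [0.003,0,-0.005,0],
    [0,0,0,0]
  ]
}}

```text
t: 19.25
ee_pos: [648.3, 10.2, 85.8]
orientation: [0.186, 1.603, -0.24]
ft_force: [-0.1, -1.7, 3.1]
width: 62.3
```

Request:
{"name": "arm_command", "arguments": {
  "deltas": [
    [0.003,0,-0.005,0],
    [0,0,0,0]
  ]
}}

```text
t: 19.45
ee_pos: [648.4, 10.2, 86.0]
orientation: [0.184, 1.591, -0.239]
ft_force: [-2.7, 0.6, -3.1]
width: 62.3
```

Run:
```python
from h import *
plan([657.1,6,90],74.7,step=38)
im=ctrl.get_image("wrist")[:,:,::-1]; cv2.imwrite("pics/w17.png",im)
```

```text
t 19.45 at [648.4  10.2  86. ] jaw 74.6 w 62.3 F [-2.7  0.6 -3.1] q [ 0.01  0.63  1.62 -0.04  0.93 -1.27] d [ 8.7 -4.2  4. ] turn 0.1 n 1
[[-0.0042,-0.0019,0.0094,-0.001]]
```

View pics/w17.png

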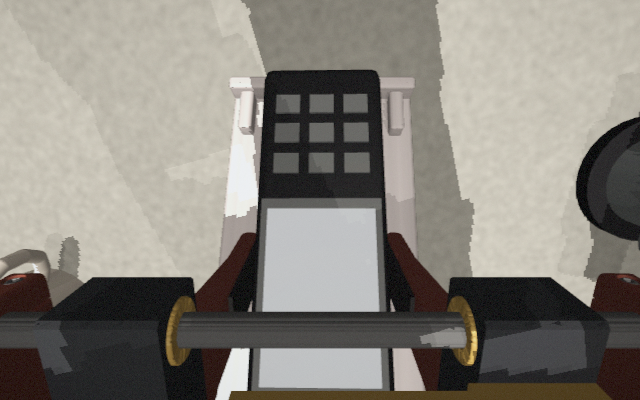

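Request:
{"name": "arm_command", "arguments": {
  "deltas": [
    [0,0,0,0],
    [0,0,0,0],
    [0,0,0,0],
    [0,0,0,0],
    [0,0,0,0]
  ],
  "hand": 0.085
}}

```text
t: 20.0
ee_pos: [645.9, 11.0, 83.6]
orientation: [0.185, 1.596, -0.239]
ft_force: [0.0, -0.4, -0.4]
width: 85.1
```

Run:
```python
from h import *
np.set_printoptions(precision=1,suppress=True)
plan([657.1,6,90],74.7,step=38)
im=ctrl.get_image("wrist")[:,:,::-1]; cv2.imwrite("pics/w18.png",im)
```

```text
t 20.00 at [645.9  11.   83.6] jaw 74.6 w 85.1 F [ 0.  -0.4 -0.4] q [ 0.   0.6  1.6 -0.   0.9 -1.3] d [11.2 -5.   6.4] turn 0.1 n 1
[[-0.0067,-0.0021,0.0119,-0.001]]
```

View pics/w18.png

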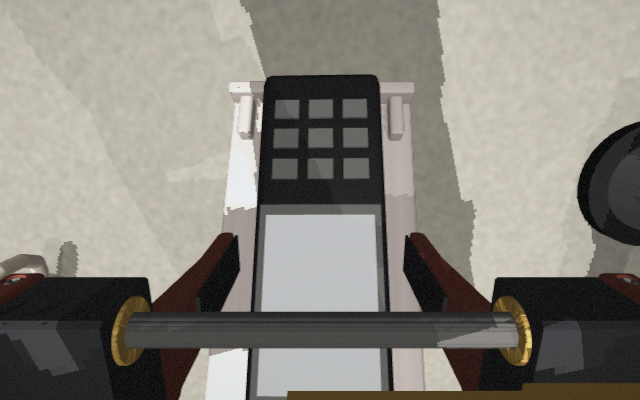

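Released. The handset's foot is at the lip between the guides. I'm retreating straight up.

Request:
{"name": "arm_command", "arguments": {
  "deltas": [
    [-0.01,0,0,0],
    [-0.02,0,0,0],
    [-0.03,0,0,0],
    [-0.04,0,0,0],
    [-0.03,0,-0.01,0],
    [-0.01,0,-0.03,0],
    [0,0,-0.03,0],
    [0,0,-0.02,0],
    [0,0,0,0]
  ]
}}

```text
t: 20.95
ee_pos: [563.8, 40.0, 238.0]
orientation: [0.186, 1.592, -0.238]
ft_force: [-0.5, 0.0, 0.2]
width: 85.3
```

Run:
```python
from h import *
plan([450,6,200],74.7,step=38)
np.save("cw19.npy",ctrl.get_calibration("wrist"),allow_pickle=True)
im=ctrl.get_image("wrist")[:,:,::-1]; cv2.imwrite("pics/w19.png",im)
cv2.imwrite("pics/t19.png",ctrl.get_image("top")[:,:,::-1])
s=ctrl.get_image("scene")[:,:,::-1]; cv2.imwrite("pics/s19.png",s)
cv2.imwrite("pics/s19z.png",cv2.resize(s[190:300,270:420],None,fx=5,fy=5,interpolation=cv2.INTER_CUBIC))
```

```text
t 20.95 at [563.8  40.  238. ] jaw 74.6 w 85.3 F [-0.5  0.   0.2] q [ 0.06  0.33  1.72 -0.03  1.13 -1.22] d [-113.8  -34.   -38. ] turn 0.1 n 4
[[0.0108,-0.0154,-0.0249,-0.0],[0.0108,-0.0154,-0.0249,-0.0],[0.0108,-0.0154,-0.0249,-0.0],[0.0108,-0.0154,-0.0249,-0.0]]
```

View pics/w19.png

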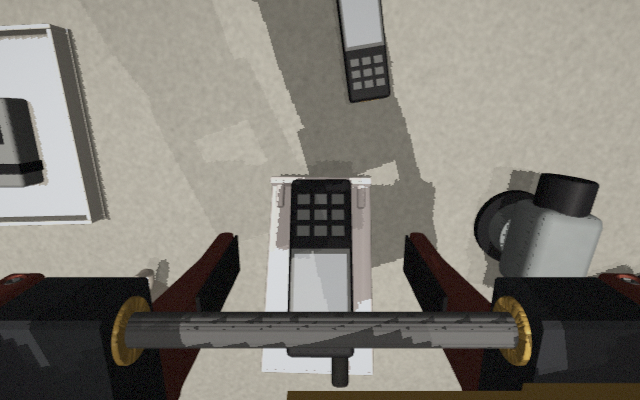

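View pics/s19z.png

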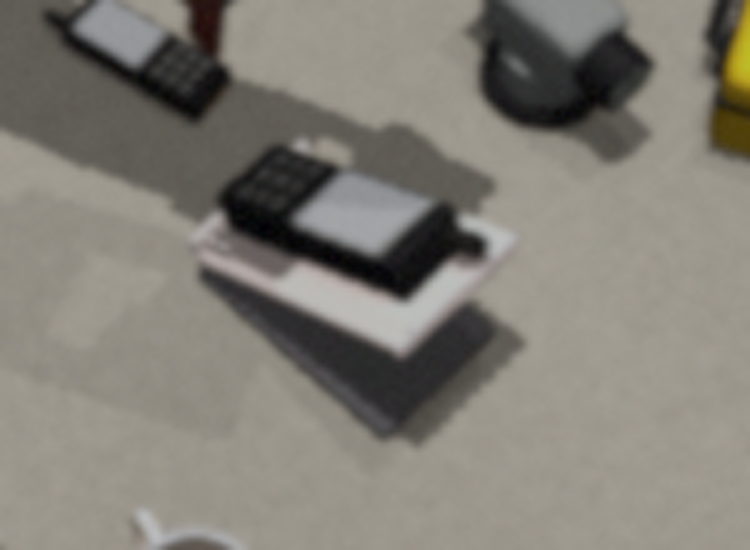

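View pics/t19.png

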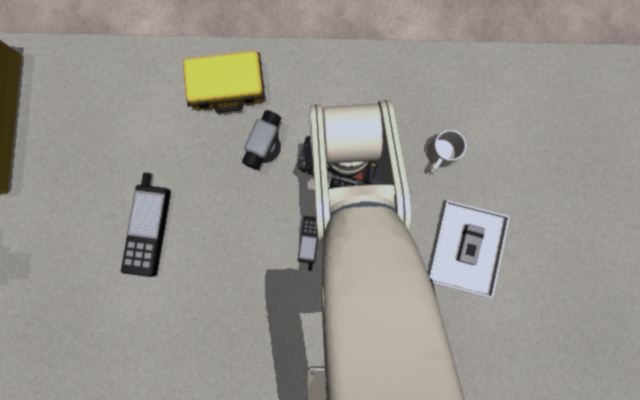

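Run:
```python
from h import *
np.set_printoptions(precision=1,suppress=True)
im=cv2.imread("pics/w19.png"); cv2.imwrite("pics/zF.png",cv2.resize(im[165:315,250:390],None,fx=4,fy=4,interpolation=cv2.INTER_CUBIC))
```

```text
(no output)
```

View pics/zF.png

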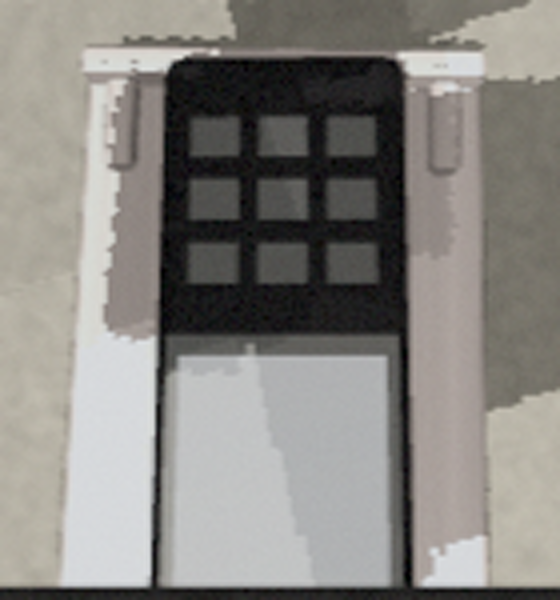

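```bash
cat > chk.py <<'E'
from h import *
np.set_printoptions(precision=1,suppress=True)
c=np.load("cw19.npy",allow_pickle=True).item()
yaw=np.radians(-15.3);O=np.array([573.4,27.2,35])
u=np.array([np.cos(yaw),np.sin(yaw),0]);V=np.array([-np.sin(yaw),np.cos(yaw),0]);U=u*np.cos(np.pi/6)+[0,0,.5];N=np.cross(U,V)
def onplate(px,h):
    px=np.array(px,float); d=np.c_[(px[:,0]-c["cx"])/c["fx"],(px[:,1]-c["cy"])/c["fy"],np.ones(len(px))]@c["R"]
    o=-c["R"].T@c["t"]; s=(h-(o-O)@N)/(d@N); X=o+d*s[:,None]-O; return np.c_[X@U,X@V]
lip=onplate([(271,177.5),(371,178)],14);print("lip outer(-8)",lip)
f=onplate([(291.7,179.5),(350,179.5)],34);print("foot",f)
h=onplate([(288,353),(353,354)],34);print("head",h)
print("plate top",onplate([(262.5,371.5),(371.5,374.5)],0))
E
python3 chk.py
```

```text
lip outer(-8) [[ -7.  -53.8]
 [ -7.   55.1]]
foot [[  1.9 -28.4]
 [  1.6  31.4]]
head [[166.3 -25.2]
 [165.9  33.1]]
plate top [[188.8 -53.6]
 [189.1  52.7]]
```

Run:
```python
from h import *
o,R=state();print(o["t"],o["ee_pos"],o["ft_force"])
print(ctrl.close_job())
```

```text
21.1 [566.46178202  39.35384838 237.37893271] [ 0.22907321  1.09359524 -0.72318406]
the job is handed in; nothing more can be done
None
```

I moved the battery pack from the rest into the parts tray. I then pivoted the handset onto the slope by pressing its head edge on the plate, slid it down to the lip and let go. The job was handed in at 21.1 s of the 51 s allowed.

**Last checks:**

| Check | Measured | Limit |
|---|---|---|
| Handset foot from lip | about 1–2 mm | 6 mm |
| Handset off the middle line | about 2–3 mm | 12 mm |
| Handset turned | about 0.02 rad | 0.12 rad |
| Battery | flat, near the tray's centre, let go (seen in two views) | inside the walls, under 40 mm |

- **Handset attitude:** screen and antenna are up. Flatness was judged from the views, not measured.
- **Bystanders:** the mug and the level look unmoved.
- **Gripper:** it was clear of everything at hand-in, with no contact force.

**What failed or disagreed:**
- **Missed first grasp:** the fingers closed above the battery without gripping it. The fingertips turned out to be about 31 mm higher than the measured TCP pose and the stated 25 mm nose length imply. Camera and contact checks agreed on this, so I lowered later grasps to match.
- **Tool tilt:** the tool drifted up to about 0.07 rad off vertical over many moves. The interface gives no way to correct that. The handset still came to lie flat on the plate.

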